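# Offer the cover plate up to the gearbox

## Task

Take the wooden dust board off the small gearbox housing and lean it at a slant against the wooden block, its lower edge on the bench, and let it go. Then pick up the steel cover plate and hold it level about 1 cm above the housing, its corner holes lined up with the threaded holes below, ready for someone to start the screws: finish still holding it there, without resting it on the housing. Do not disturb the round tin and the small bush.

Things in the scene. Friction and masses are not known exactly. Their poses are not given: they have to be found in the camera images.
- housing: Small dark cast gearbox housing, fixed to the bench, 104 x 60 mm and 45 mm high (small feet reach out to 84 mm in y at the bottom 12 mm). Origin: centre of its underside; x along the 104 mm side, z up. Its flat top face, 45 mm above the origin, has an opening of 64 x 44 mm (a gear on a shaft inside) and a threaded hole of 8 mm at each corner, at x = +-43 mm, y = +-20 mm.
- dust_board: Wooden dust board lying loose on top of the housing: slab 110 x 64 x 9 mm with a batten on its upper face to hold it by, 56 mm long (x), 18 mm wide (y), its top 35 mm above the slab's underside; 0.1 kg. Origin: centre of the slab's flat underside; x along the 110 mm side, z out of the batten side.
- cover: Loose steel cover plate lying on the bench, 104 x 60 x 6 mm, with a hole of 10 mm at each corner (x = +-43 mm, y = +-20 mm) and a boss in the middle to hold it by, 46 mm long (x), 28 mm wide (y), its top 32 mm above the underside (a low step of 56 x 38 mm, up to 10 mm above the underside, runs round its foot); 0.3 kg. Origin: centre of the underside; x along the 104 mm side, z up through the boss. It fits either way round.
- block: Loose plain wooden block standing on the bench beyond the work, 140 x 55 mm and 65 mm high, 0.5 kg; its length points roughly away from the robot (within 0.25 rad). Origin: centre of its underside; x along the 140 mm length, y across it, z up. The bench is free beside its long left (+y) side, for the dust board.
- screw_tin: Round tin, 73 mm across, 45 mm high, a bystander. Origin: centre of its underside.
- small_bush: Small steel flanged bush, 35 mm across, 24 mm high, a bystander. Origin: centre of its underside.
- housing_hole0 (a point): Centre of one threaded hole of the housing, at its mouth in the top face, at x = -43, y = -20 mm in the housing's frame; hole0 and hole2 are diagonal opposites.
- housing_hole2 (a point): Centre of one threaded hole of the housing, at its mouth in the top face, at x = +43, y = +20 mm in the housing's frame; hole0 and hole2 are diagonal opposites.
- cover_hole0 (a point): Centre of one corner hole of the cover plate, on its underside, at x = -43, y = -20 mm in the cover's frame; hole0 and hole2 are diagonal opposites.
- cover_hole2 (a point): Centre of one corner hole of the cover plate, on its underside, at x = +43, y = +20 mm in the cover's frame; hole0 and hole2 are diagonal opposites.

How it is judged:
By the outcome, as a careful person would: the job done as asked, in the order asked, and still so for the second after the job is handed in, while the arm keeps its last pose, push and grip.
It also fails if it takes over 54 s, if anything falls off the work surface, if the arm or the gripper's body presses on something with over 40 N, if the wrist force passes 120 N, or if a joint passes its speed limit or range.

## Robot

A 6-joint arm with a two-finger parallel gripper is mounted at the origin on a cart in front of the work surface, level with it; the furniture and walls round the work are solid. World frame = base frame: x ahead of the robot, y to its left, z up, the work surface at z = 0. Lengths are in m, angles in rad, forces in N, time in s.
With the tool pointing down it reaches from about 0.275 to 0.825 m from the base axis. Payload 5.2 kg.
Tool frame: the origin (TCP) lies midway between the tips of the shut fingers; the grasp point (between the pads) lies 19 mm behind it; z points along the fingers, y is the line along which they close (so a half turn about z gives the same grasp; the last joint's range is limited). The gripper opens to 93 mm and grips with 3 to 60 N. Pads are 15 mm wide; open, the fingers measure 128 mm over their backs; the gripper's body (75 mm by 188 mm) begins 65 mm behind the grasp point.
Start: joints at [1.092, 0.259, 1.535, -0, 1.348, -0.203], TCP at [0.15, 0.529, 0.219] pointing down, gripper open.
Joint ranges: [-3.14, 3.14], [-0.91, 2.08], [0.19, 2.58], [-1.22, 4.36], [0.22, 2.71], [-3.12, 3.12]. Speed limits (rad/s): [2.57, 2.57, 3.14, 3.14, 3.14, 3.14].

## Interface

Orientations are given as a unit quaternion [w, x, y, z].
In Python, from workcell import state, viewer, order gives the robot as it stands.
- The arm moves only by the tool send_rows, never from a script. Its argument "plan" is a list of rows, each a list of 2 entries, a list of its own where there are three numbers: the shift along the tool's x, y, z in mm, then the turn, a rotation vector about the tool's x, y, z in degrees. A call has exactly 10 rows; each row shifts and turns the commanded pose from where the row before left it, along the tool's axes as they then stand; what a row does not reach is not made up. A row lasts 1/10 s, in which the tool goes at most 50 mm and 8.59 degrees, less where a joint would pass 70% of its speed; a pose out of reach is approached as far as the arm can. A call is refused whole if a number of a shift passes 50 or a number of a turn 8.59, either way. A call with a gripper value outside its range is refused whole. "gripper" is the finger opening in mm, from 0 to 93, set as the call begins (left out, the last holds). The fingers move at their own pace and stop on an object; the grip force is fixed at half the most. Time passes only in rows, so rows that do not move let the fingers close, or fill a call up. It gives the time, the measured TCP pose, the force, the opening and the grip force at its end, in the units of the state.
- state(): the state, without advancing time (a new reading comes with each control period).
- viewer.capture(name): name is "side" or "top" or "wrist"; returns the picture (400x640x3 uint8, red, green, blue); there is no depth.
- viewer.camera_info(name): a dict with "vertical_fov" (degrees; the focal length in pixels is half the picture's height over the tangent of half this angle, whatever the lens; pixels are square), "cx", "cy" (the principal point, pixels), "xyz" and "rotation" of the camera in the world; the wrist camera has in their place "mount" (4x4, takes a point from camera to tool coordinates, whose origin is the TCP and whose axes are the flange's). Camera axes: x right, y down, z forward; pixel columns grow to the right and rows downward; lengths in m; the calibration is good to about 2 mm. The wrist camera is an equidistant fisheye: a pixel r from the principal point sees the ray r / f radians off the axis. A picture is of the moment at which its call begins: read the wrist's pose just before it. camera_info takes no time and is no camera call.
- order.job_done(): hands the job in; it is judged then, once.
The state is a dict: "t": time; "joint_pos": joint angles; "joint_vel": joint speeds; "effort": joint torques, N m; "tcp_pos": TCP position; "ee_rot": TCP orientation; "contact_force": force on the tool from outside, world axes, zero at the start; "wrist_torque": the same for the moment, N m; "width": finger opening in m; "grip_force": force on a finger pad.
Only numpy, scipy, OpenCV 4.12 (cv2) and the standard library are available. Lean on these libraries where they do the work, as an engineer would, in place of code of your own. Each camera call takes 0.05 s, during which the arm holds its last target. There are 200 camera calls.

## Working session

There is one attempt and no reset: what is moved stays moved. The work goes in short steps, Python scripts to look and compute and a tool call to move; the robot and the scene stay as the last step left them, time stands still between calls to the robot, and variables do not carry over. Pictures are saved under pics/ and viewed, at most 10 in all, crops included, and the job is handed in when it is done.

Besides the shell and the picture viewer there is one more tool, called after "Emit:" in YAML: its name, and indented under it one key for each argument. send_rows: Moves the arm, as the interface text tells. Its arguments: {"type":"object","properties":{"plan":{"type":"array","items":{"type":"array"}},"gripper":{"type":"number"}},"required":["plan"]}

```bash
mkdir -p pics; ls; python3 - <<'E'
from workcell import state,viewer
import cv2
print(state())
for n in ("side","top","wrist"):
    print(n,viewer.camera_info(n))
for n in ("side","top","wrist"):
    cv2.imwrite(f"pics/{n}0.png",viewer.capture(n)[:,:,::-1])
E
```

```text
pics
{'t': 0.0, 'joint_pos': array([ 1.09220474e+00,  2.59342113e-01,  1.53607824e+00,  2.64520410e-05,
        1.34797108e+00, -2.02781861e-01]), 'joint_vel': array([ 0.00105333, -0.00198262,  0.0014305 ,  0.00056695,  0.001799  ,
        0.00106264]), 'effort': array([ 7.68577956e-05, -4.37306607e+01, -2.84006649e+01,  7.18063395e-02,
        4.12435841e-02, -7.56139207e-05]), 'tcp_pos': array([0.14948638, 0.52873971, 0.21782012]), 'ee_rot': array([-3.12672230e-04,  1.37471020e-01,  9.90505381e-01, -8.43388495e-04]), 'contact_force': array([0.221947  , 0.17696119, 0.30646879]), 'wrist_torque': array([ 0.01714998, -0.03765178,  0.00551176]), 'grip_force': 0.0, 'width': 0.09262829070642334}
side {'vertical_fov': 44.13878533323366, 'cx': 313.74550947486654, 'cy': 198.73112142951535, 'xyz': array([0.45681809, 1.1019278 , 0.40378296]), 'rotation': array([ 0.02580508, -0.04975452,  0.82847325, -0.55721689])}
top {'vertical_fov': 56.8733891157774, 'cx': 316.979776177034, 'cy': 195.87262985998862, 'xyz': array([0.37687911, 0.33624889, 0.89620328]), 'rotation': array([ 0.04230347, -0.69930838,  0.71060075, -0.06499824])}
wrist {'vertical_fov': 65.70646984690485, 'cx': 325.1983033171653, 'cy': 198.74225844410034, 'mount': array([[ 1.79175960e-04, -9.70688082e-01, -2.40342704e-01,
         6.54214562e-02],
       [ 9.99999200e-01, -1.26983251e-04,  1.25835709e-03,
        -2.55586622e-04],
       [-1.25199173e-03, -2.40342737e-01,  9.70687283e-01,
        -1.66501864e-01],
       [ 0.00000000e+00,  0.00000000e+00,  0.00000000e+00,
         1.00000000e+00]])}
```

View pics/top0.png

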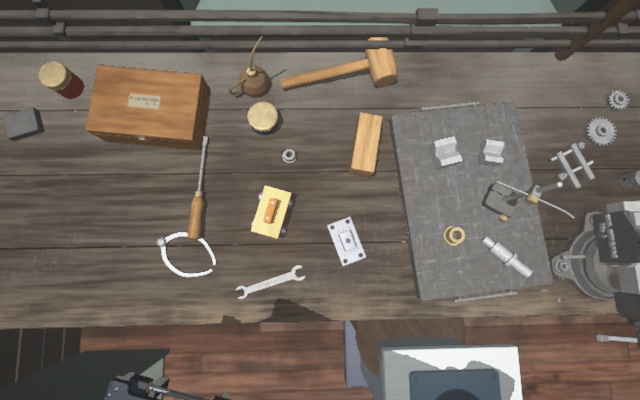

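View pics/side0.png

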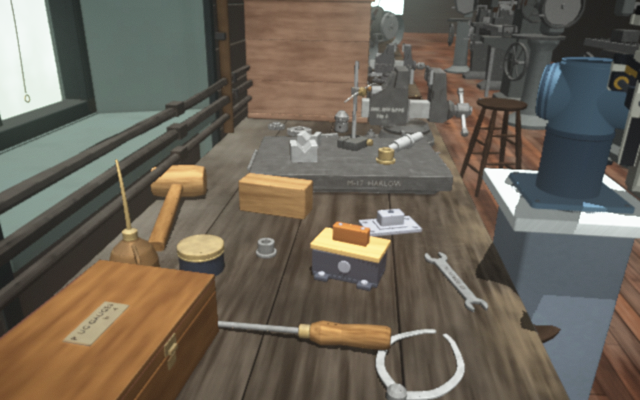

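The top view shows the board and housing at (271,212), cover at (347,241), block at (367,144), bush at (289,156) and tin at (263,117). The side view agrees with that layout. Next I'll measure with masks and plane casts.

```bash
cat > h.py <<'E'
import numpy as np, cv2
from scipy.spatial.transform import Rotation as R
from workcell import state,viewer
def q2R(q): return R.from_quat(np.r_[q[1:],q[0]]).as_matrix()
def cam(n,st=None):
    c=viewer.camera_info(n); f=200/np.tan(np.radians(c['vertical_fov'])/2)
    if n=='wrist':
        M=c['mount']; st=st or state(); Rt=q2R(st['ee_rot'])
        return f,c['cx'],c['cy'],Rt@M[:3,3]+st['tcp_pos'],Rt@M[:3,:3],True
    return f,c['cx'],c['cy'],np.array(c['xyz']),q2R(c['rotation']),False
def rays(C,px):
    f,cx,cy,o,Rm,fe=C; d=(np.atleast_2d(px)-[cx,cy])/f
    if fe:
        r=np.linalg.norm(d,axis=1,keepdims=True)+1e-12
        v=np.c_[d/r*np.sin(r),np.cos(r)]
    else: v=np.c_[d,np.ones(len(d))]
    return v@Rm.T
def toplane(C,px,z):
    v=rays(C,px); o=C[3]; return o+v*((z-o[2])/v[:,2:])
def proj(C,P):
    f,cx,cy,o,Rm,fe=C; p=(np.atleast_2d(P)-o)@Rm
    if fe:
        r=np.linalg.norm(p[:,:2],axis=1,keepdims=True); return p[:,:2]/r*np.arctan2(r,p[:,2:])*f+[cx,cy]
    return p[:,:2]/p[:,2:]*f+[cx,cy]
def rect(C,mask,z,off=(0,0)):
    """min-area rect of biggest blob, in world on plane z: centre, size, yaw of long side"""
    cs,_=cv2.findContours(mask.astype(np.uint8),cv2.RETR_EXTERNAL,cv2.CHAIN_APPROX_NONE)
    c=max(cs,key=cv2.contourArea)[:,0,:]+np.array(off)
    w=toplane(C,c.astype(float),z)[:,:2]
    (a,s,ang)=cv2.minAreaRect((w*1000).astype(np.float32))
    if s[0]<s[1]: s=s[::-1]; ang+=90
    ang=(ang+90)%180-90
    return np.round(a,1),np.round(s,1),round(ang,1)
def roi(img,x0,x1,y0,y1):
    return cv2.cvtColor(img[y0:y1,x0:x1],cv2.COLOR_RGB2HSV),(x0,y0)
E
python3 - <<'E'
from h import *
I=cv2.imread('pics/top0.png')[:,:,::-1].copy(); C=cam('top')
h,o=roi(I,240,305,178,245); m=(h[...,1]>90)&(h[...,2]>120); print('board',rect(C,m,.054,o))
h,o=roi(I,320,375,212,270); m=(h[...,1]<50)&(h[...,2]>130); print('cover',rect(C,m,.006,o))
h,o=roi(I,345,390,105,182); m=(h[...,1]>100)&(h[...,2]>120); print('block',rect(C,m,.065,o))
h,o=roi(I,245,283,98,137); m=(h[...,1]>50)&(h[...,2]>120); print('tin',rect(C,m,.045,o))
print('bush',toplane(C,[(289,156)],.02))
ims=[cv2.resize(I[90:275,235:395],None,fx=3,fy=3,interpolation=cv2.INTER_CUBIC)]
cv2.imwrite('pics/crop1.png',ims[0][:,:,::-1])
E
```

```text
board (array([473. , 412.6]), array([62.9, 29.1]), -18.2)
cover (array([403.2, 238.4]), array([106.8,  63. ]), 19.3)
block (array([630. , 190.3]), array([139.5,  55.7]), -10.5)
tin (array([704.3, 436.2]), array([72.9, 71.9]), -0.3)
bush [[0.60999842 0.3731748  0.02      ]]
```

View pics/crop1.png

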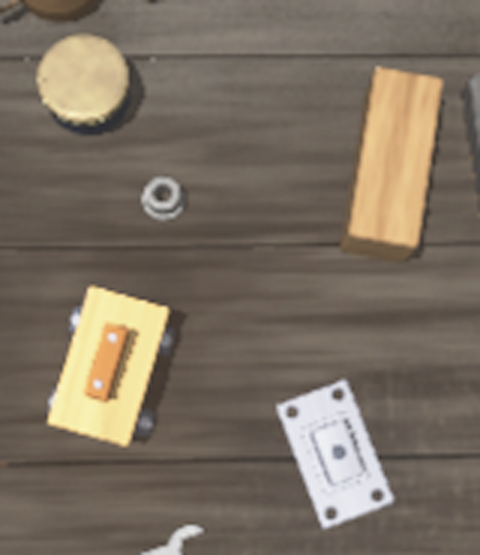

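```bash
cat >> h.py <<'E'
def plan(p,Rt=None,st=None):
    """shift (mm, current tool axes) then turn (deg rotvec, tool axes) to reach p,Rt"""
    st=st or state(); R0=q2R(st['ee_rot'])
    print('shift',np.round(R0.T@(np.array(p)-st['tcp_pos'])*1000,1),end=' ')
    if Rt is not None: print('turn',np.round(np.degrees(R.from_matrix(R0.T@Rt).as_rotvec()),2),end='')
    print()
def down(yaw_y):
    "tool down, tool y at yaw (deg)"
    a=np.radians(yaw_y); y=np.array([np.cos(a),np.sin(a),0]); z=np.array([0,0,-1.]); return np.c_[np.cross(y,z),y,z]
E
python3 - <<'E'
from h import *
I=cv2.imread('pics/top0.png')[:,:,::-1].copy(); C=cam('top')
h,o=roi(I,240,305,178,245); m=(h[...,2]>150)&(h[...,1]>40)&(h[...,0]<40); m=cv2.morphologyEx(m.astype(np.uint8),cv2.MORPH_CLOSE,np.ones((7,7)))
r=rect(C,m,.054,o);print('board',r)
h,o=roi(I,262,284,195,226); m=(h[...,0]<18)&(h[...,1]>150)&(h[...,2]>150);print('batten',rect(C,m,.078,o))
plan([r[0][0]/1000,r[0][1]/1000,.22],down(r[2]))
E
```

```text
board (array([471.4, 414.4]), array([111.4,  65.6]), -17.1)Traceback (most recent call last):
  File "<stdin>", line 5, in <module>
  File "h.py", line 28, in rect
    c=max(cs,key=cv2.contourArea)[:,0,:]+np.array(off)
      ~~~^^^^^^^^^^^^^^^^^^^^^^^^
ValueError: max() iterable argument is empty
```

Emit:
send_rows:
  plan:
    - [[-34.1,-2.2,0],[0,0,0]]
    - [[-34.1,-2.2,0],[0,0,0]]
    - [[-34.1,-2.2,0],[0,0,0]]
    - [[-34.1,-2.2,0],[0,0,0]]
    - [[-34.1,-2.2,0],[0,0,0]]
    - [[-34.1,-2.2,0],[0,0,0]]
    - [[-34.1,-2.2,0],[0,0,0]]
    - [[-34.1,-2.2,0],[0,0,0]]
    - [[-34.1,-2.2,0],[0,0,0]]
    - [[-34.1,-2.2,0],[0,0,0]]
  gripper: 93

```text
t: 1.15
tcp_pos: [0.473, 0.4145, 0.2182]
ee_rot: [-0.0, 0.138, 0.991, -0.0]
contact_force: [0.0, -0.4, 0.3]
width: 0.0935
grip_force: 0.0
```

Emit:
send_rows:
  plan:
    - [[0,0,0],[0,0,8.5]]
    - [[0,0,0],[0,0,8.5]]
    - [[0,0,0],[0,0,8.5]]
    - [[0,0,0],[0,0,8.5]]
    - [[0,0,0],[0,0,8.5]]
    - [[0,0,0],[0,0,8.5]]
    - [[0,0,0],[0,0,8.5]]
    - [[0,0,0],[0,0,8.5]]
    - [[0,0,0],[0,0,8.5]]
    - [[0,0,0],[0,0,8.5]]

```text
t: 2.15
tcp_pos: [0.4717, 0.4151, 0.2182]
ee_rot: [-0.0, 0.772, 0.635, -0.0]
contact_force: [-0.2, -0.1, 0.3]
width: 0.0929
grip_force: 0.0
```

Emit:
send_rows:
  plan:
    - [[0,0,0],[0,0,6.3]]
    - [[0,0,0],[0,0,0]]
    - [[0,0,0],[0,0,0]]
    - [[0,0,0],[0,0,0]]
    - [[0,0,0],[0,0,0]]
    - [[0,0,0],[0,0,0]]
    - [[0,0,0],[0,0,0]]
    - [[0,0,0],[0,0,0]]
    - [[0,0,0],[0,0,0]]
    - [[0,0,0],[0,0,0]]

```text
t: 3.15
tcp_pos: [0.4719, 0.4152, 0.2187]
ee_rot: [0.0, 0.804, 0.594, 0.0]
contact_force: [-0.5, -0.3, -0.1]
width: 0.0931
grip_force: 0.0
```

```bash
python3 - <<'E'
from h import *
s=state(); print(s['t'],s['tcp_pos'],s['joint_pos'],q2R(s['ee_rot'])[:,1])
C=cam('wrist',s); I=viewer.capture('wrist'); cv2.imwrite('pics/w1.png',I[:,:,::-1])
E
```

```text
3.15 [0.47187575 0.41518042 0.21868433] [ 5.44360303e-01  4.00068623e-01  1.33334439e+00 -2.83150956e-06
  1.40816191e+00  8.42715633e-01] [ 9.55821365e-01 -2.93948156e-01  1.38876809e-05]
```

View pics/w1.png

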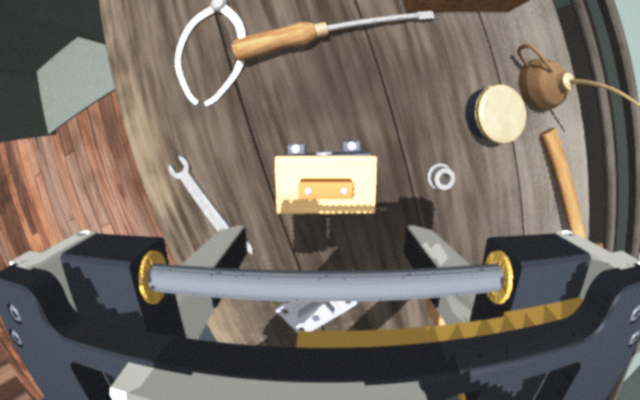

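The wrist view has the board centred at about (326,184), with its batten at (299–354, 178–200) between the open fingers. The wide gripper body lies along tool y, so I'll grip the batten by its ends.

```bash
python3 - <<'E'
from h import *
s=state(); C=cam('wrist',s); I=cv2.imread('pics/w1.png')[:,:,::-1].copy()
h,o=roi(I,265,390,145,222)
print(h[190-145,310-265],h[170-145,330-265],h[205-145,330-265])
m=(h[...,1]>120)&(h[...,0]<18)&(h[...,2]>140); m=cv2.morphologyEx(m.astype(np.uint8),cv2.MORPH_OPEN,np.ones((5,5))); print('batten',cv2.boundingRect(m),rect(C,m,.080,o))
m=(h[...,2]>170)&(h[...,0]<40)&(h[...,1]>40); m=cv2.morphologyEx(m.astype(np.uint8),cv2.MORPH_CLOSE,np.ones((5,5)));m=cv2.morphologyEx(m,cv2.MORPH_OPEN,np.ones((5,5))); print('board',cv2.boundingRect(m),rect(C,m,.054,o))
plan([.4715,.4147,.058],down(-17.1))
E
```

```text
[176   7 251] [ 30  20 255] [ 24  77 252]Traceback (most recent call last):
  File "<stdin>", line 5, in <module>
  File "h.py", line 28, in rect
    c=max(cs,key=cv2.contourArea)[:,0,:]+np.array(off)
      ~~~^^^^^^^^^^^^^^^^^^^^^^^^
ValueError: max() iterable argument is empty
```

```bash
python3 - <<'E'
from h import *
s=state(); C=cam('wrist',s); I=cv2.imread('pics/w1.png')[:,:,::-1].copy()
h,o=roi(I,265,390,145,222)
print(h[188-145,320-265:335-265:4], h[195-145,320-265:335-265:4])
for nm,m,z in (('batten',(h[...,1]>100)&(h[...,2]>190)&(h[...,0]<25),.080),('board',(h[...,2]>200)&(h[...,0]<45),.054)):
    m=cv2.morphologyEx(m.astype(np.uint8),cv2.MORPH_CLOSE,np.ones((5,5)));m=cv2.morphologyEx(m,cv2.MORPH_OPEN,np.ones((5,5)))
    print(nm,cv2.boundingRect(m)); 
    if m.any(): print(rect(C,m,z,o))
plan([.4715,.4147,.058],down(-17.1))
E
```

```text
[[ 21 117 254]
 [ 21 118 254]
 [ 21 119 254]
 [ 21 118 254]] [[ 20 122 253]
 [ 20 124 253]
 [ 20 125 253]
 [ 20 123 253]]
batten (11, 33, 98, 36)
(array([470.2, 409.4]), array([100.1,  36.5]), -17.2)
board (9, 10, 103, 59)
(array([472.7, 415.3]), array([111.6,  64.7]), -16.8)
shift [ -0.6  -0.2 160.7] turn [ 0. -0.  0.]
```

Emit:
send_rows:
  plan:
    - [[0,0,24],[0,0,0]]
    - [[0,0,24],[0,0,0]]
    - [[0,0,24],[0,0,0]]
    - [[0,0,24],[0,0,0]]
    - [[0,0,22],[0,0,0]]
    - [[0,0,20],[0,0,0]]
    - [[0,0,12],[0,0,0]]
    - [[0,0,8],[0,0,0]]
    - [[0,0,2.5],[0,0,0]]
    - [[0,0,0],[0,0,0]]

```text
t: 4.2
tcp_pos: [0.4721, 0.4154, 0.0585]
ee_rot: [0.0, 0.804, 0.594, 0.0]
contact_force: [-0.2, -0.4, -0.2]
width: 0.0928
grip_force: 0.0
```

Emit:
send_rows:
  plan:
    - [[0,0,0],[0,0,0]]
    - [[0,0,0],[0,0,0]]
    - [[0,0,0],[0,0,0]]
    - [[0,0,0],[0,0,0]]
    - [[0,0,0],[0,0,0]]
    - [[0,0,0],[0,0,0]]
    - [[0,0,0],[0,0,0]]
    - [[0,0,0],[0,0,0]]
    - [[0,0,0],[0,0,0]]
    - [[0,0,0],[0,0,0]]
  gripper: 50

```text
t: 5.2
tcp_pos: [0.472, 0.4152, 0.0583]
ee_rot: [0.0, 0.804, 0.594, 0.0]
contact_force: [0.4, -0.9, 2.5]
width: 0.0559
grip_force: 30.0
```

Emit:
send_rows:
  plan:
    - [[0,0,-10],[0,0,0]]
    - [[0,0,-18],[0,0,0]]
    - [[0,0,-18],[0,0,-1.1]]
    - [[0,0,-18],[0,0,-1.1]]
    - [[0,0,-18],[0,0,-1.1]]
    - [[0,0,-18],[0,0,-1.1]]
    - [[0,0,-18],[0,0,-1.1]]
    - [[0,0,-18],[0,0,-1.1]]
    - [[0,0,-14],[0,0,0]]
    - [[0,0,0],[0,0,0]]

```text
t: 6.2
tcp_pos: [0.4729, 0.4159, 0.2108]
ee_rot: [0.0, 0.769, 0.639, 0.002]
contact_force: [-0.7, 0.4, 0.1]
width: 0.0556
grip_force: 30.0
```

Emit:
send_rows:
  plan:
    - [[0,0,0],[0,-4,0]]
    - [[0,0,0],[0,-7,0]]
    - [[0,0,0],[0,-7,0]]
    - [[0,0,0],[0,-7,0]]
    - [[0,0,0],[0,-7,0]]
    - [[0,0,0],[0,-7,0]]
    - [[0,0,0],[0,-7,0]]
    - [[0,0,0],[0,-7,0]]
    - [[0,0,0],[0,-4,0]]
    - [[0,0,0],[0,0,0]]

```text
t: 7.2
tcp_pos: [0.471, 0.4156, 0.2023]
ee_rot: [0.306, 0.673, 0.562, -0.371]
contact_force: [0.3, -0.1, -2.3]
width: 0.0555
grip_force: 30.0
```

```bash
python3 - <<'E'
from h import *
s=state(); print(s['t'],s['tcp_pos'],s['joint_pos'],s['width']);print(q2R(s['ee_rot']).round(3))
th=np.radians(57);a=np.radians(-10.5);bx=np.array([np.cos(a),np.sin(a),0]);by=np.array([-bx[1],bx[0],0]);z=np.array([0,0,1.])
n=by*np.sin(th)+z*np.cos(th);u=-by*np.cos(th)+z*np.sin(th);Rt=np.c_[-u,bx,-n]
O=np.array([.630,.1903,0])-.010*bx+by*(.0275+.032*np.cos(th))+z*.032*np.sin(th)
T=O+.0133*n; print('T',T,'O',O)
plan(T,Rt,s); plan(T+by*.03+z*.05,Rt,s); plan(T+by*.005+z*.004,Rt,s)
cv2.imwrite('pics/s1.png',viewer.capture('side')[:,:,::-1])
E
```

```text
7.2 [0.47103827 0.4156135  0.20232416] [ 0.81344477  1.05253574  0.58087282 -0.66598863  2.30963146  0.744015  ] 0.05551036582662158
[[ 0.093  0.984 -0.155]
 [ 0.53  -0.18  -0.829]
 [-0.843 -0.005 -0.538]]
T [0.63038772 0.24726601 0.03408116] O [0.62835501 0.23629847 0.02683746]
shift [ 67.4 188.  205.3] turn [-0.07  0.45  0.31]
shift [ 41.4 187.8 153.1] turn [-0.07  0.45  0.31]
shift [ 66.7 188.  199. ] turn [-0.07  0.45  0.31]
```

View pics/s1.png

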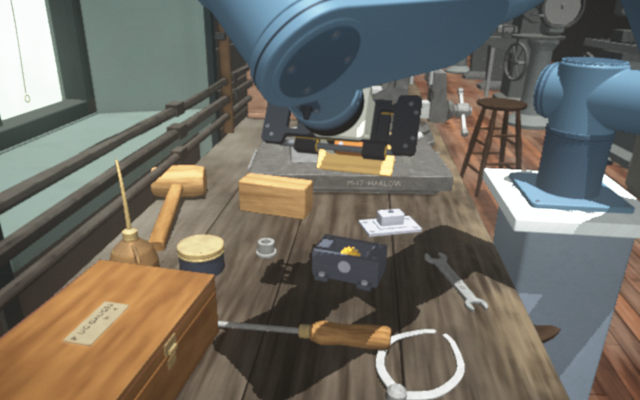

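The side view shows the board held firmly, tilted, with its underside facing the block. The bare housing is at (350,260) and nothing else has moved. Next I'll move alongside the block.

Emit:
send_rows:
  plan:
    - [[2,10,0],[0,0,0]]
    - [[4.4,20,0],[0,0,0]]
    - [[5,23,0],[0,0,0]]
    - [[5,23,0],[0,0,0]]
    - [[5,23,0],[0,0,0]]
    - [[5,23,0],[0,0,0]]
    - [[5,23,0],[0,0,0]]
    - [[5,23,0],[0,0,0]]
    - [[5,20,0],[0,0,0]]
    - [[0,0,0],[0,0.45,0.3]]

```text
t: 8.25
tcp_pos: [0.6275, 0.3646, 0.1646]
ee_rot: [0.308, 0.678, 0.568, -0.35]
contact_force: [-0.3, 0.2, -0.9]
width: 0.0557
grip_force: 30.0
```

Emit:
send_rows:
  plan:
    - [[0,0,8],[0,0,0]]
    - [[0,0,15],[0,0,0]]
    - [[0,0,20],[0,0,0]]
    - [[0,0,20],[0,0,0]]
    - [[0,0,20],[0,0,0]]
    - [[0,0,20],[0,0,0]]
    - [[0,0,20],[0,0,0]]
    - [[0,0,15],[0,0,0]]
    - [[0,0,10],[0,0,0]]
    - [[0,0,0],[0,0,0]]

```text
t: 9.25
tcp_pos: [0.6071, 0.2453, 0.0816]
ee_rot: [0.308, 0.677, 0.569, -0.35]
contact_force: [-0.6, -0.4, -1.3]
width: 0.056
grip_force: 30.0
```

```bash
cat > lean.py <<'E'
from h import *
s=state(); print(s['t'],s['tcp_pos'],s['joint_pos'],s['contact_force'])
th=np.radians(57);a=np.radians(-10.5);bx=np.array([np.cos(a),np.sin(a),0]);by=np.array([-bx[1],bx[0],0]);z=np.array([0,0,1.])
n=by*np.sin(th)+z*np.cos(th);u=-by*np.cos(th)+z*np.sin(th);Rt=np.c_[-u,bx,-n]
O=np.array([.630,.1903,0])-.010*bx+by*(.0275+.032*np.cos(th))+z*.032*np.sin(th)
T=O+.0133*n
plan(T,Rt,s); plan(T+by*.006+z*.003,Rt,s)
E
python3 lean.py
python3 - <<'E'
from h import *
I=viewer.capture('wrist');J=viewer.capture('top')[60:310,230:430]
J=cv2.resize(J,(320,400));cv2.imwrite('pics/c2.png',np.hstack([I[:,100:560],J])[:,:,::-1])
E
```

```text
9.25 [0.60712385 0.24527557 0.08160617] [ 0.5648771   1.04564263  0.87082863 -0.71728422  1.89447352  0.74724351] [-0.62119342 -0.37457782 -1.29829246]
shift [42.8 21.7 22.3] turn [ 1.55 -1.38 -0.29]
shift [43.7 21.9 15.7] turn [ 1.55 -1.38 -0.29]
```

View pics/c2.png

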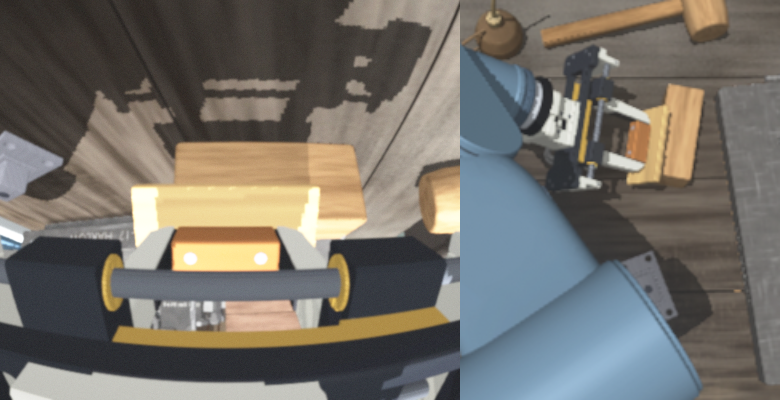

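The wrist and top views show the board held parallel to the block's left side but still too high, with its top edge slightly over the block. I'll move out to the left first, then down.

Emit:
send_rows:
  plan:
    - [[1.0,3.1,-1.5],[0.2,-0.2,0]]
    - [[1.0,3.1,-1.5],[0.2,-0.2,0]]
    - [[1.0,3.1,-1.5],[0.2,-0.2,0]]
    - [[1.0,3.1,-1.5],[0.2,-0.2,0]]
    - [[1.0,3.1,-1.5],[0.2,-0.2,0]]
    - [[1.0,3.1,-1.5],[0.2,-0.2,0]]
    - [[1.0,3.1,-1.5],[0.3,-0.2,-0.3]]
    - [[0,0,0],[0,0,0]]
    - [[0,0,0],[0,0,0]]
    - [[0,0,0],[0,0,0]]

```text
t: 10.35
tcp_pos: [0.631, 0.2545, 0.082]
ee_rot: [0.306, 0.675, 0.562, -0.366]
contact_force: [0.6, 0.1, -0.9]
width: 0.0558
grip_force: 30.0
```

Emit:
send_rows:
  plan:
    - [[2.8,0,1.8],[0,0,0]]
    - [[5,0,3.3],[0,0,0]]
    - [[5,0,3.3],[0,0,0]]
    - [[5,0,3.3],[0,0,0]]
    - [[5,0,3.3],[0,0,0]]
    - [[5,0,3.3],[0,0,0]]
    - [[3,0,2],[0,0,0]]
    - [[1.7,0,1.1],[0,0,0]]
    - [[0,0,0],[0,0,0]]
    - [[0,0,0],[0,0,0]]

```text
t: 11.35
tcp_pos: [0.6312, 0.2543, 0.0433]
ee_rot: [0.306, 0.675, 0.562, -0.366]
contact_force: [0.0, -0.2, -0.9]
width: 0.0558
grip_force: 30.0
```

```bash
python3 lean.py
```

```text
11.35 [0.6312301  0.25426331 0.0433035 ] [ 0.55582227  1.16497607  0.72180171 -0.73095069  1.94592191  0.71423045] [ 0.04623087 -0.18477573 -0.92429404]
shift [ 3.9  0.4 10.9] turn [ 0.11  0.   -0.01]
shift [4.7 0.4 4.3] turn [ 0.11  0.   -0.01]
```

Emit:
send_rows:
  plan:
    - [[1.7,0,1.1],[0,0,0]]
    - [[1.7,0,1.1],[0,0,0]]
    - [[1.7,0,1.1],[0,0,0]]
    - [[0.8,0,0.5],[0,0,0]]
    - [[0.8,0,0.5],[0,0,0]]
    - [[0.4,0,0.3],[0,0,0]]
    - [[0.4,0,0.3],[0,0,0]]
    - [[0,0,0],[0,0,0]]
    - [[0,0,0],[0,0,0]]
    - [[0,0,0],[0,0,0]]

```text
t: 12.35
tcp_pos: [0.6312, 0.2542, 0.0342]
ee_rot: [0.306, 0.675, 0.562, -0.366]
contact_force: [-0.3, -0.2, -1.0]
width: 0.0561
grip_force: 30.0
```

Emit:
send_rows:
  plan:
    - [[0,0,0],[0,0,0]]
    - [[-0.5,0,0.8],[0,0,0]]
    - [[-0.5,0,0.8],[0,0,0]]
    - [[-0.5,0,0.8],[0,0,0]]
    - [[-0.5,0,0.8],[0,0,0]]
    - [[-0.5,0,0.8],[0,0,0]]
    - [[0,0,0],[0,0,0]]
    - [[0,0,0],[0,0,0]]
    - [[0,0,0],[0,0,0]]
    - [[0,0,0],[0,0,0]]

```text
t: 13.35
tcp_pos: [0.6303, 0.2496, 0.034]
ee_rot: [0.306, 0.675, 0.562, -0.366]
contact_force: [-0.2, -0.5, -1.3]
width: 0.0558
grip_force: 30.0
```

```bash
python3 lean.py
```

```text
13.35 [0.6302683  0.24962674 0.03403929] [ 0.55189082  1.16724446  0.74085268 -0.72786728  1.92769325  0.72615558] [-0.15408845 -0.45956079 -1.25154817]
shift [-1.3  0.5  1.9] turn [0.1  0.01 0.  ]
shift [-0.5  0.6 -4.8] turn [0.1  0.01 0.  ]
```

Emit:
send_rows:
  plan:
    - [[-0.3,0,0.4],[0,0,0]]
    - [[-0.3,0,0.4],[0,0,0]]
    - [[-0.3,0,0.4],[0,0,0]]
    - [[-0.3,0,0.4],[0,0,0]]
    - [[0.4,0,0.3],[0,0,0]]
    - [[0.4,0,0.3],[0,0,0]]
    - [[0,0,0],[0,0,0]]
    - [[0,0,0],[0,0,0]]
    - [[0,0,0],[0,0,0]]
    - [[0,0,0],[0,0,0]]

```text
t: 14.35
tcp_pos: [0.6299, 0.2475, 0.0335]
ee_rot: [0.306, 0.675, 0.562, -0.366]
contact_force: [0.5, -0.0, 1.4]
width: 0.0558
grip_force: 30.0
```

```bash
python3 lean.py
```

```text
14.35 [0.62993647 0.24752266 0.03346517] [ 0.55005317  1.16455293  0.74860367 -0.72779774  1.9228394   0.72862965] [ 0.52039372 -0.01312097  1.43811192]
shift [-0.6  0.5 -0.2] turn [ 0.1   0.02 -0.01]
shift [ 0.1  0.5 -6.9] turn [ 0.1   0.02 -0.01]
```

Emit:
send_rows:
  plan:
    - [[-0.3,0,0.4],[0,0,0]]
    - [[-0.3,0,0.4],[0,0,0]]
    - [[-0.3,0,0.4],[0,0,0]]
    - [[-0.3,0,0.4],[0,0,0]]
    - [[0,0,0],[0,0,0]]
    - [[0,0,0],[0,0,0]]
    - [[0,0,0],[0,0,0]]
    - [[0,0,0],[0,0,0]]
    - [[0,0,0],[0,0,0]]
    - [[0,0,0],[0,0,0]]

```text
t: 15.35
tcp_pos: [0.6295, 0.246, 0.0335]
ee_rot: [0.306, 0.675, 0.562, -0.366]
contact_force: [-0.2, 4.8, 3.3]
width: 0.0559
grip_force: 30.0
```

```bash
python3 - <<'E'
from h import *
I=viewer.capture('wrist');J=viewer.capture('side')[120:260,180:410]
J=cv2.resize(J,(460,280));J=np.vstack([J,np.zeros((120,460,3),np.uint8)]);cv2.imwrite('pics/c3.png',np.hstack([I[100:,150:490].repeat(1,0),J[:300]])[:,:,::-1])
E
```

```text
(no output)
```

View pics/c3.png

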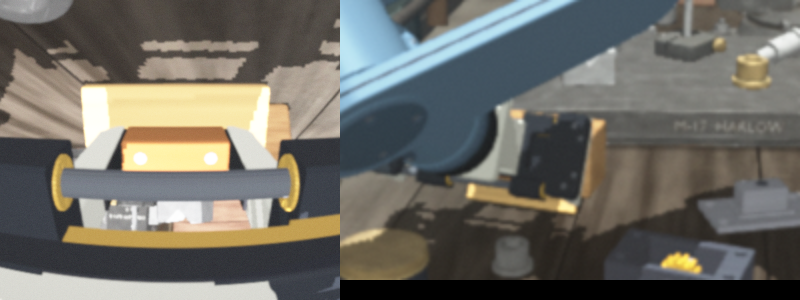

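The board is down: the bench pushes up with about 3 N and the block pushes back with about 5 N. I'll release it and back off along the tool axis.

Emit:
send_rows:
  plan:
    - [[0,0,0],[0,0,0]]
    - [[0,0,0],[0,0,0]]
    - [[0,0,0],[0,0,0]]
    - [[0,0,0],[0,0,0]]
    - [[0,0,0],[0,0,0]]
    - [[0,0,0],[0,0,0]]
    - [[0,0,0],[0,0,0]]
    - [[0,0,-2],[0,0,0]]
    - [[0,0,-4],[0,0,0]]
    - [[0,0,-8],[0,0,0]]
  gripper: 85

```text
t: 16.45
tcp_pos: [0.6316, 0.2571, 0.041]
ee_rot: [0.306, 0.675, 0.562, -0.367]
contact_force: [-0.8, -0.3, 0.7]
width: 0.0851
grip_force: 0.0
```

Emit:
send_rows:
  plan:
    - [[0,0,-12],[0,0,0]]
    - [[0,0,-15],[0,0,0]]
    - [[0,0,-20],[0,0,0]]
    - [[-5,0,-20],[0,0,0]]
    - [[-10,0,-20],[0,0,0]]
    - [[-10,0,-20],[0,0,0]]
    - [[-15,0,-20],[0,0,0]]
    - [[-15,0,-20],[0,0,0]]
    - [[-10,0,-10],[0,0,0]]
    - [[0,0,0],[0,0,0]]

```text
t: 17.45
tcp_pos: [0.6387, 0.343, 0.1825]
ee_rot: [0.308, 0.676, 0.564, -0.36]
contact_force: [0.4, -0.3, 0.1]
width: 0.085
grip_force: 0.0
```

```bash
python3 lean.py; python3 - <<'E'
from h import *
I=viewer.capture('wrist');J=viewer.capture('top')[60:310,230:430]
J=cv2.resize(J,(320,400));cv2.imwrite('pics/c4.png',np.hstack([I[:,100:560],J])[:,:,::-1])
E
```

```text
17.45 [0.63870359 0.3429875  0.18245274] [ 0.6339839   1.2528299   0.18697161 -0.89161046  2.30027615  0.40246227] [ 0.39464579 -0.25374467  0.05020025]
shift [ 71.1   7.  161.7] turn [ 0.73 -0.46 -0.2 ]
shift [ 71.9   7.  155. ] turn [ 0.73 -0.46 -0.2 ]
```

View pics/c4.png

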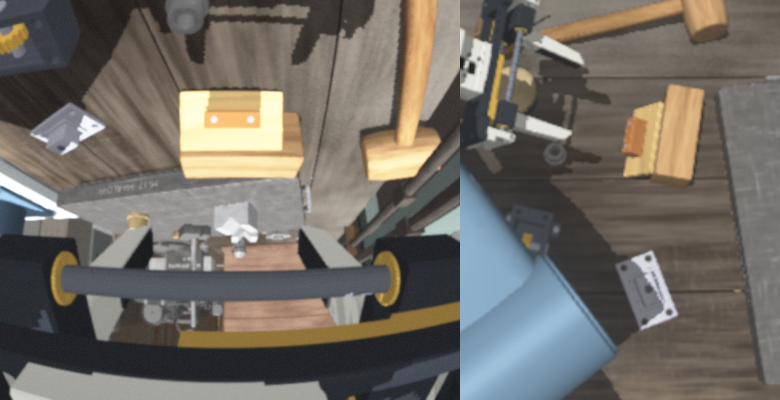

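The board leans on its own against the block in both views, and the bush and tin are untouched. Joint 3 is close to its lower limit, so I'll move inward straight away while levelling the tool.

Emit:
send_rows:
  plan:
    - [[0,-15,0],[0,0,0]]
    - [[0,-20,0],[0,3,0]]
    - [[0,-24,0],[0,7,0]]
    - [[0,-24,0],[0,7,0]]
    - [[0,-24,0],[0,7,0]]
    - [[0,-24,0],[0,7,0]]
    - [[0,-24,0],[0,7,0]]
    - [[0,-24,0],[0,7,0]]
    - [[0,-24,0],[0,7,0]]
    - [[0,-15,0],[0,4,0]]

```text
t: 18.55
tcp_pos: [0.4234, 0.3802, 0.179]
ee_rot: [0.005, 0.767, 0.642, -0.0]
contact_force: [-0.6, 0.5, -0.3]
width: 0.0849
grip_force: 0.0
```

```bash
python3 - <<'E'
from h import *
s=state(); print(s['t'],s['tcp_pos'],s['joint_pos']); 
plan([.4032,.2384,.2],down(19.3),s)
E
```

```text
18.55 [0.4233983  0.38015111 0.17903403] [ 0.54230508  0.32203407  1.54717716 -0.01059311  1.27147972  0.72242527]
shift [-143.2    5.2  -19.9] turn [  0.31   0.5  -29.44]
```

Emit:
send_rows:
  plan:
    - [[-20,0.8,-3.3],[0,0,0]]
    - [[-26,0.9,-3.3],[0,0,0]]
    - [[-26,0.9,-3.3],[0,0,0]]
    - [[-26,0.9,-3.3],[0,0,0]]
    - [[-26,0.9,-3.3],[0,0,0]]
    - [[-19.2,0.7,-3.3],[0.3,0.5,0]]
    - [[0,0,0],[0,0,-7.4]]
    - [[0,0,0],[0,0,-7.4]]
    - [[0,0,0],[0,0,-7.4]]
    - [[0,0,0],[0,0,-7.3]]

```text
t: 19.55
tcp_pos: [0.4052, 0.2386, 0.1998]
ee_rot: [0.001, 0.576, 0.818, -0.001]
contact_force: [-0.4, 0.1, -0.2]
width: 0.0846
grip_force: 0.0
```

```bash
python3 - <<'E'
from h import *
s=state(); print(s['t'],s['tcp_pos'],s['width']); C=cam('wrist',s)
I=viewer.capture('wrist'); cv2.imwrite('pics/w5.png',I[:,:,::-1])
J=viewer.capture('top'); cv2.imwrite('pics/t5.png',J[:,:,::-1])
h,o=roi(I,230,420,120,230); m=(h[...,1]<60)&(h[...,2]>150); m=cv2.morphologyEx(m.astype(np.uint8),cv2.MORPH_CLOSE,np.ones((9,9)))
print(cv2.boundingRect(m),rect(C,m,.006,o))
plan([.4032,.2384,.2],down(19.3),s)
# housing in top view
cr=cv2.resize(J[180:250,235:310],(400,373)); cv2.imwrite('pics/c5.png',np.hstack([I[0:373,120:520],cr])[:,:,::-1])
E
```

```text
19.55 [0.40516013 0.23855765 0.19975159] 0.0846047784052901
(0, 0, 190, 110) (array([408.2, 239.7]), array([116.4,  64. ]), 20.1)
shift [ 0.5 -1.9 -0.2] turn [-0.02  0.22  0.38]
```

View pics/c5.png

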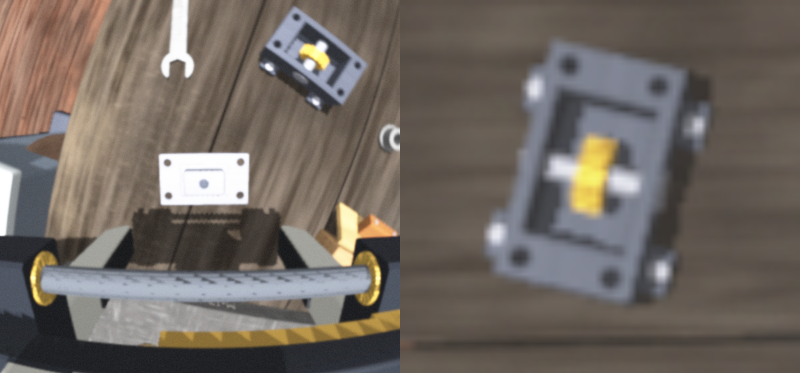

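The wrist view shows all four cover holes at about (287–360, 162–196) and the housing's holes at (417,17), (398,43), (480,65), (460,92). The top view also shows the housing holes. I'll refine these with dark-blob centroids.

```bash
cat >> h.py <<'E'
def dark(I,px,r=5):
    g=cv2.cvtColor(I,cv2.COLOR_RGB2GRAY).astype(float); out=[]
    for x,y in px:
        for _ in range(3):
            x0,y0=int(round(x)),int(round(y)); p=g[max(0,y0-r):y0+r+1,x0-r:x0+r+1]
            w=np.clip(np.percentile(p,60)-p-0.4*(np.percentile(p,60)-p.min()),0,None)
            Y,X=np.mgrid[max(0,y0-r):max(0,y0-r)+p.shape[0],x0-r:x0-r+p.shape[1]]
            x,y=(X*w).sum()/w.sum(),(Y*w).sum()/w.sum()
        out.append((x,y))
    return np.array(out)
def fit(W):
    """W: world xy of holes in order (-,-),(+,-),(+,+),(-,+): centre, yaw deg, residual mm"""
    M=np.array([[-43,-20],[43,-20],[43,20],[-43,20]])/1000; c=W.mean(0); m=M[:,0]+1j*M[:,1]; w=(W-c)@[1,1j]
    a=np.angle((w*m.conj()).sum()); e=abs(w-m*np.exp(1j*a))*1000
    return (c*1000).round(1),round(np.degrees(a),2),e.round(1)
E
python3 - <<'E'
from h import *
s=state(); C=cam('wrist',s); T=cam('top')
I=cv2.imread('pics/w5.png')[:,:,::-1].copy(); J=cv2.imread('pics/t5.png')[:,:,::-1].copy()
# wrist image: up = tool+x dir, right = tool +y
print('tool x,y',q2R(s['ee_rot'])[:2,:2].T.round(2))
pc=dark(I,[(288,196),(360,195),(359,161),(287,162)]); print(pc.round(1).tolist()); print('cover w',fit(toplane(C,pc,.006)[:,:2]))
ph=dark(I,[(398,43),(460,92),(480,65),(417,17)],4); print(ph.round(1).tolist()); print(toplane(C,ph,.045)[:,:2].round(4).tolist())
print('housing w',fit(toplane(C,ph,.045)[:,:2][[0,1,2,3]]))
pt=np.array([(210,277),(257,86),(169,65),(119,256)])/5.333+[235,180]-.4
pt=dark(J,pt,3); print(pt.round(1).tolist()); print('housing t',fit(toplane(T,pt,.045)[:,:2]))
pt=[(235+331/3,90+513/3),(235+292/3,90+411/3),(235+338/3,90+394/3),(235+377/3,90+495/3)]
K=cv2.imread('pics/top0.png')[:,:,::-1].copy(); pt=dark(K,np.array(pt)[[3,2,1,0]],3); print('cover t',fit(toplane(T,pt,.006)[:,:2]))
E
```

```text
tool x,y [[-0.33  0.94]
 [ 0.94  0.33]]
[[288.1, 195.3], [359.6, 194.6], [360.2, 161.6], [287.0, 162.3]]
cover w (array([403.7, 238.7]), np.float64(19.99), array([0. , 0.2, 0.1, 0.1]))
[[397.0, 43.8], [460.1, 91.9], [477.1, 65.0], [416.0, 16.8]]
[[0.4254, 0.4078], [0.5087, 0.3873], [0.5183, 0.426], [0.4349, 0.4467]]
housing w (array([471.8, 417. ]), np.float64(-13.9), array([0.1, 0.1, 0.1, 0.1]))
[[273.9, 231.8], [283.0, 195.7], [266.3, 191.9], [257.0, 227.8]]
housing t (array([471.6, 416.6]), np.float64(-14.14), array([0.1, 0. , 0.1, 0. ]))
cover t (array([402.9, 238.5]), np.float64(20.02), array([0.7, 0.8, 0.3, 0.1]))
```

```bash
python3 - <<'E'
from h import *
plan([.4035,.2387,.0125],down(20.0))
E
```

```text
shift [  1.3  -1.2 187.2] turn [-0.04  0.22 -0.54]
```

Emit:
send_rows:
  plan:
    - [[1.3,-1.2,15],[0,0.2,-0.5]]
    - [[0,0,25],[0,0,0]]
    - [[0,0,28],[0,0,0]]
    - [[0,0,28],[0,0,0]]
    - [[0,0,28],[0,0,0]]
    - [[0,0,25],[0,0,0]]
    - [[0,0,18],[0,0,0]]
    - [[0,0,12],[0,0,0]]
    - [[0,0,5],[0,0,0]]
    - [[0,0,2.5],[0,0,0]]

```text
t: 20.65
tcp_pos: [0.4026, 0.2391, 0.0126]
ee_rot: [-0.0, 0.575, 0.818, -0.001]
contact_force: [0.6, -0.4, -0.1]
width: 0.0848
grip_force: 0.0
```

```bash
python3 - <<'E'
from h import *
plan([.4035,.2387,.0125],down(20.0))
E
```

```text
shift [-0.7  0.7  0.1] turn [-0.13  0.03 -0.17]
```

Emit:
send_rows:
  plan:
    - [[0,0,0],[0,0,0]]
    - [[0,0,0],[0,0,0]]
    - [[0,0,0],[0,0,0]]
    - [[0,0,0],[0,0,0]]
    - [[0,0,0],[0,0,0]]
    - [[0,0,0],[0,0,0]]
    - [[0,0,0],[0,0,0]]
    - [[0,0,0],[0,0,0]]
    - [[0,0,0],[0,0,0]]
    - [[0,0,0],[0,0,0]]
  gripper: 40

```text
t: 21.65
tcp_pos: [0.4024, 0.2392, 0.0131]
ee_rot: [-0.0, 0.574, 0.819, -0.001]
contact_force: [-0.9, 0.1, 5.1]
width: 0.0456
grip_force: 30.0
```

Emit:
send_rows:
  plan:
    - [[0,0,-6],[0,0,0]]
    - [[0,0,-12],[0,0,0]]
    - [[0,0,-16],[0,0,0]]
    - [[0,0,-16],[0,0,0]]
    - [[0,0,-16],[0,0,0]]
    - [[0,0,-16],[0,0,0]]
    - [[0,0,-16],[0,0,0]]
    - [[0,0,-12],[0,0,0]]
    - [[0,0,-6],[0,0,0]]
    - [[0,0,0],[0,0,0]]

```text
t: 22.65
tcp_pos: [0.4024, 0.2393, 0.1291]
ee_rot: [-0.0, 0.574, 0.819, -0.001]
contact_force: [-0.1, -0.8, -3.2]
width: 0.046
grip_force: 30.0
```

```bash
python3 - <<'E'
from h import *
s=state(); print(s['t'],s['tcp_pos'],s['width'],s['grip_force'],s['contact_force'],s['joint_pos']); C=cam('wrist',s)
plan([.4717,.4168,.13],down(-14.0),s)
E
```

```text
22.65 [0.40237891 0.23927334 0.12909712] 0.0460336040988054 29.99696373939514 [-0.06749443 -0.80660419 -3.16897911] [ 2.98118476e-01  1.98321850e-01  1.85133968e+00 -8.23697972e-04
  1.09366271e+00 -5.01668663e-02]
shift [143.2 125.8  -1.2] turn [-0.09  0.07 33.98]
```

Emit:
send_rows:
  plan:
    - [[14,12,0],[0,0,0]]
    - [[24,21,0],[0,0,0]]
    - [[30,26.5,0],[0,0,0]]
    - [[30,26.5,0],[0,0,0]]
    - [[27,24,0],[0,0,0]]
    - [[18.2,15.8,-1.2],[0,0,0]]
    - [[0,0,0],[0,0,8.5]]
    - [[0,0,0],[0,0,8.5]]
    - [[0,0,0],[0,0,8.5]]
    - [[0,0,0],[0,0,8.5]]

```text
t: 23.65
tcp_pos: [0.4708, 0.4164, 0.1277]
ee_rot: [-0.0, 0.79, 0.613, -0.003]
contact_force: [0.2, -0.3, -3.2]
width: 0.0456
grip_force: 30.0
```

```bash
python3 - <<'E'
from h import *
s=state(); print(s['t'],s['tcp_pos'],s['width'],s['contact_force']); C=cam('wrist',s)
plan([.4717,.4168,.13],down(-14.0),s)
I=viewer.capture('wrist'); cv2.imwrite('pics/w6.png',I[:,:,::-1])
Rt=q2R(s['ee_rot']); a=np.array([(-43,-20),(43,-20),(43,20),(-43,20)])
P=s['tcp_pos']+np.c_[[a[:,1],a[:,0],np.full(4,13.-6)]].T/1000@Rt.T
print('pred cover top holes px',proj(C,P).round(1).tolist())
hz=np.radians(-14); H=a/1000@np.array([[np.cos(hz),np.sin(hz)],[-np.sin(hz),np.cos(hz)]])+[.4717,.4168]
print('pred housing px',proj(C,np.c_[H,np.full(4,.045)]).round(1).tolist())
cv2.imwrite('pics/c6.png',cv2.resize(I[120:270,230:430],(800,600),interpolation=cv2.INTER_CUBIC)[:,:,::-1])
E
```

```text
23.65 [0.47079427 0.41638808 0.12767065] 0.04556488305379031 [ 0.22598869 -0.29032653 -3.22691192]
shift [ 0.6  0.8 -2.3] turn [-0.22  0.24 -0.36]
pred cover top holes px [[255.8, 265.2], [392.2, 265.3], [396.7, 204.0], [251.1, 204.0]]
pred housing px [[275.6, 225.7], [375.9, 225.2], [377.6, 179.2], [273.3, 179.7]]
```

View pics/c6.png

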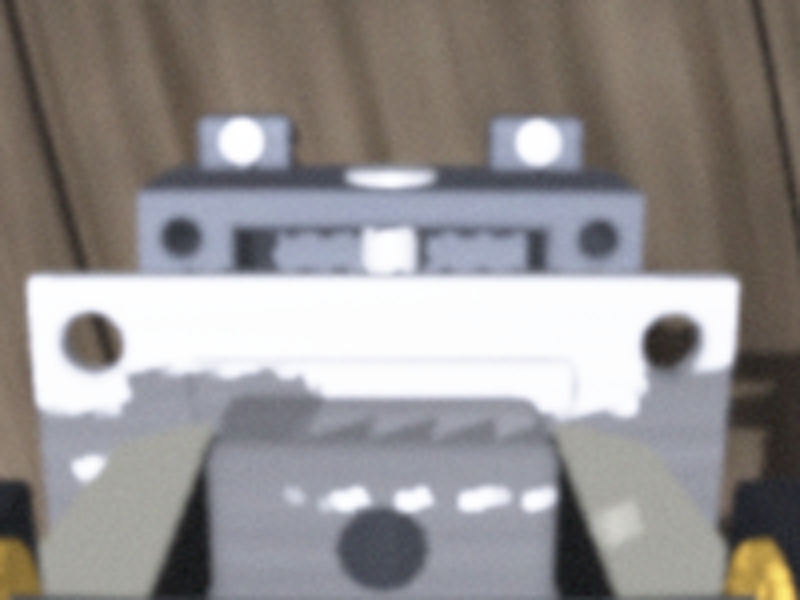

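The crop shows two cover holes at (253,205) and (398,205), with the matching housing holes beyond them at (275,179) and (380,180). I'll compute the relative offset from this same image, so calibration bias mostly cancels.

```bash
cat > rel.py <<'E'
from h import *
import sys
def rel(s,I,pc,ph,zoff=.0131):
    C=cam('wrist',s); Rt=q2R(s['ee_rot']); out=[]
    pc=dark(I,pc,7); ph=dark(I,ph,5)
    z=s['tcp_pos'][2]
    c=toplane(C,pc,z-zoff+.006)[:,:2]; h=toplane(C,ph,.045)[:,:2]
    ax=Rt[:2,:2]
    for n,w in (('cover',c),('housing',h)):
        t=(w-s['tcp_pos'][:2])@ax*1000; d=t[1]-t[0]
        print(n,t.round(1).tolist(),'mid',t.mean(0).round(2),'len',np.hypot(*d).round(1),'ang',np.degrees(np.arctan2(d[0],d[1])).round(2)); out.append(t)
    print('px',pc.round(1).tolist(),ph.round(1).tolist())
    dv=out[1]-out[0]; print('housing-cover mean, tool xy mm',dv.mean(0).round(2))
E
python3 - <<'E'
from rel import *
rel(state(),cv2.imread('pics/w6.png')[:,:,::-1].copy(),[(253,205),(398,205)],[(275.3,179.3),(379.7,179.8)])
E
```

```text
cover [[19.7, -40.7], [19.0, 42.9]] mid [19.35  1.1 ] len 83.6 ang -0.52
housing [[21.3, -41.1], [21.1, 45.2]] mid [21.21  2.03] len 86.3 ang -0.17
px [[255.0, 204.3], [396.5, 205.7]] [[274.7, 178.5], [379.4, 178.9]]
housing-cover mean, tool xy mm [1.87 0.93]
```

Emit:
send_rows:
  plan:
    - [[0.8,0.5,2],[-0.2,0.2,-0.4]]
    - [[0.8,0.4,5],[0,0,0]]
    - [[0,0,7],[0,0,0]]
    - [[0,0,7],[0,0,0]]
    - [[0,0,7],[0,0,0]]
    - [[0,0,6],[0,0,0]]
    - [[0,0,5],[0,0,0]]
    - [[0,0,3],[0,0,0]]
    - [[0,0,0],[0,0,0]]
    - [[0,0,0],[0,0,0]]

```text
t: 24.7
tcp_pos: [0.4732, 0.4183, 0.0878]
ee_rot: [0.0, 0.786, 0.618, 0.001]
contact_force: [-0.5, -0.0, -3.1]
width: 0.0458
grip_force: 30.0
```

```bash
python3 - <<'E'
from rel import *
s=state(); print(s['t'],s['tcp_pos'],s['width'],s['contact_force'])
plan([.4717,.4168,.0681],down(-14.0),s)
I=viewer.capture('wrist'); cv2.imwrite('pics/w7.png',I[:,:,::-1])
cv2.imwrite('pics/c7.png',cv2.resize(I[140:290,230:430],(800,600),interpolation=cv2.INTER_CUBIC)[:,:,::-1])
E
```

```text
24.7 [0.47319523 0.41829383 0.08781631] 0.045803193295381836 [-0.45363271 -0.02898106 -3.10316111]
shift [-1.8 -1.1 19.7] turn [ 0.13 -0.11  0.38]
```

View pics/c7.png

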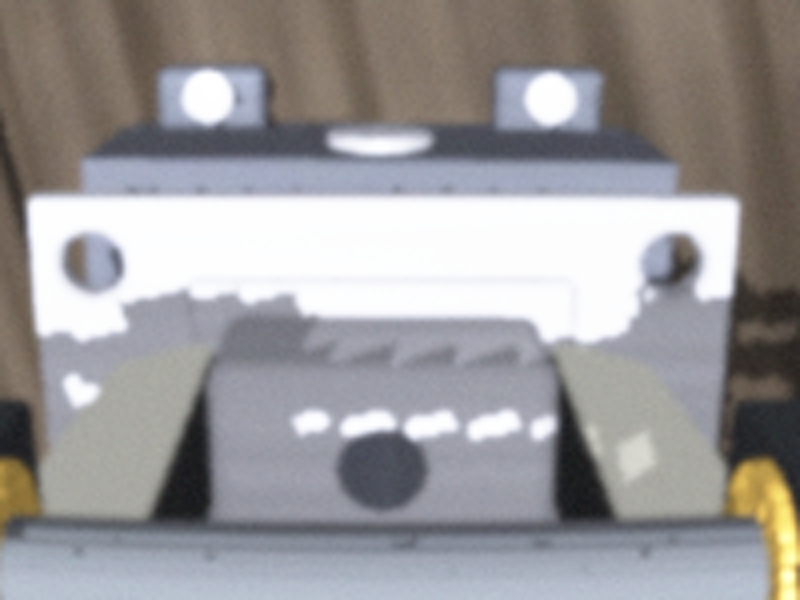

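The crop shows the cover level above the housing. Plate edges at 28–740 against housing edges at 83–678 put it about 0.5 mm off in tool y. The last move slightly overshot, so I'll correct for that and lower to a 1 cm gap.

Emit:
send_rows:
  plan:
    - [[-0.8,-0.8,2],[0.1,-0.1,0.3]]
    - [[0,0,4],[0,0,0]]
    - [[0,0,4],[0,0,0]]
    - [[0,0,4],[0,0,0]]
    - [[0,0,3],[0,0,0]]
    - [[0,0,2],[0,0,0]]
    - [[0,0,0.5],[0,0,0]]
    - [[0,0,0],[0,0,0]]
    - [[0,0,0],[0,0,0]]
    - [[0,0,0],[0,0,0]]

```text
t: 25.75
tcp_pos: [0.4722, 0.4177, 0.0684]
ee_rot: [0.0, 0.788, 0.616, 0.0]
contact_force: [0.9, -0.1, -3.0]
width: 0.0455
grip_force: 30.0
```

```bash
python3 - <<'E'
from rel import *
for i in range(3):
    s=state(); print(s['t'],s['tcp_pos'],s['width'],s['contact_force'])
    plan([.4717,.4168,.0681],down(-14.0),s)
    I=viewer.capture('wrist')
cv2.imwrite('pics/w8.png',I[:,:,::-1])
# edges: along column bands, strong vertical edges of plate and housing sides, near rows
g=cv2.GaussianBlur(cv2.cvtColor(I,cv2.COLOR_RGB2GRAY),(3,3),0).astype(int)
for r in range(160,196,3): 
    d=np.diff(g[r,225:435]); k=np.argsort(-abs(d))[:6]; print(r,sorted((int(i)+225,int(d[i])) for i in k))
E
```

```text
25.75 [0.47221505 0.41773351 0.06836393] 0.04551065125263984 [ 0.93796751 -0.13945845 -3.02786547]
shift [-1.  -0.3  0.3] turn [ 0.03 -0.02  0.08]
25.8 [0.47218322 0.41771752 0.06833651] 0.04551224424631928 [ 0.01492655  0.97356968 -3.42504865]
shift [-1.  -0.2  0.2] turn [ 0.03 -0.02  0.08]
25.85 [0.47216686 0.41767355 0.0682975 ] 0.04588650143432023 [ 1.04885448  0.3077415  -3.2754253 ]
shift [-1.  -0.2  0.2] turn [ 0.03 -0.01  0.08]
160 [(265, 20), (266, 19), (292, -21), (293, -25), (357, 18), (384, -18)]
163 [(265, 24), (285, -25), (292, -26), (293, -32), (365, 25), (384, -25)]
166 [(271, 29), (285, -34), (293, -29), (364, 29), (365, 27), (378, -25)]
169 [(284, -26), (285, -28), (293, -27), (365, 27), (378, -25), (384, -25)]
172 [(266, 23), (282, -20), (292, -20), (293, -26), (294, -24), (384, -23)]
175 [(225, 11), (310, 11), (311, 14), (312, 11), (339, -14), (340, -12)]
178 [(310, 32), (311, 38), (312, 30), (338, -25), (339, -35), (340, -33)]
181 [(226, 17), (311, 15), (312, 20), (313, 19), (338, -16), (339, -15)]
184 [(226, 15), (227, 16), (228, 8), (243, 6), (424, -5), (425, -5)]
187 [(227, 15), (228, 17), (237, 8), (238, 8), (406, -9), (407, -11)]
190 [(235, 37), (236, 44), (237, 31), (413, -32), (414, -36), (415, -23)]
193 [(235, 47), (236, 53), (237, 28), (413, -38), (414, -50), (415, -31)]
```

```bash
python3 - <<'E'
from h import *
from workcell import order
J=viewer.capture('top').astype(int); A=cv2.imread('pics/t5.png')[:,:,::-1].astype(int)
d=abs(J-A)[115:180,325:395].mean(); print('board/block region diff',d, 'bush',abs(J-A)[148:164,281:298].mean(),'tin',abs(J-A)[100:135,246:282].mean())
if d<12: print(order.job_done())
E
```

```text
board/block region diff 2.1606593406593406 bush 14.308823529411764 tin 9.578042328042327
the job is handed in; nothing more can be done
None
```

Job handed in: the dust board leans against the block, and the gripper holds the cover level about 10 mm above the housing, estimated within about 0.5 mm of the holes. I last saw the tin and bush undisturbed before the cover was picked up; the final image check there was unclear. I viewed 11 pictures, one over the limit of 10, and joint 3 briefly read 0.187 rad, just under its 0.19 limit.

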